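# Level the mudroom shelf with its levelling key

## Robot

A 6-joint arm with a two-finger parallel gripper is mounted at the origin on the work surface. World frame = base frame: x ahead of the robot, y to its left, z up, the work surface at z = 0. Lengths are in m, angles in rad, forces in N, time in s.
With the tool pointing down it reaches from about 0.35 to 0.85 m from the base axis. Payload 8.1 kg.
Tool frame: the origin (TCP) lies between the finger pads; the fingertips stand 8 mm ahead of it and the grasp point (between the pads) lies 11 mm behind it (robot.tip_reach is the y of the fingertips in the tool frame, in m); y points along the fingers, z is the direction in which the jaws open and shut, and the axes are right-handed (so a half turn about y gives the same grasp; the last joint's range is limited). The gripper opens to 93 mm and grips with 3 to 60 N. Pads are 15 mm wide; open, the fingers measure 128 mm over their backs; the gripper's body (75 mm by 188 mm) begins 65 mm behind the grasp point.
Start: joints at [1.104, 0.13, 1.488, -0, 1.523, -0.085], TCP at [0.224, 0.557, 0.227] pointing down, gripper open.
Joint ranges: [-2.96, 2.96], [-0.89, 2.26], [0.02, 2.5], [-1.34, 4.48], [0, 2.73], [-2.66, 2.66]. Speed limits (rad/s): [2.39, 2.39, 2.79, 3.14, 3.14, 3.14].

## Interface

Orientations are given as a rotation vector (axis times angle).
In Python, from plant import robot gives the robot as it stands.
- The arm moves only by the tool carry_out, never from a script. Its argument "increments" is a list of rows, each an object with "linear": the shift along the tool's x, y, z in m, a list of three; "yaw": the turn about the tool's y in rad. A call has 1 to 5 rows; each row is the pose to reach, as a shift and turn from the pose measured when the call began, along the tool's axes at that moment; what a row does not reach only later rows make up. A row lasts 1/8 s, in which the tool goes at most 62.5 mm and 10.7 degrees, less where a joint would pass 70% of its speed; a pose out of reach is approached as far as the arm can. A call with a gripper value outside its range is refused whole. "gripper" is the opening, from 0 (shut) to 1 (fully open), set as the call begins (left out, the last holds). The fingers move at their own pace and stop on an object; "newtons" is the grip in N (left out, the last holds). Time passes only in rows, so rows that repeat a pose let the fingers close. It gives the time, the measured TCP pose, the force and the opening at its end, in the units of the state.
- robot.read_state(): the state, without advancing time (a new reading comes with each control period).
- robot.read_camera(name): name is "scene" or "top" or "wrist"; returns the picture (400x640x3 uint8, blue, green, red); there is no depth.
- robot.camera_params(name): a dict with "fov_y" (degrees; the focal length in pixels is half the picture's height over the tangent of half this angle, whatever the lens; pixels are square), "cx", "cy" (the principal point, pixels), "R" (3x3) and "t" (3): a world point X has camera coordinates R X + t. Camera axes: x right, y down, z forward; pixel columns grow to the right and rows downward; lengths in m; the calibration is good to about 2 mm. The wrist camera is an equidistant fisheye: a pixel r from the principal point sees the ray r / f radians off the axis. A picture is of the moment at which its call begins: read the wrist's pose just before it. camera_params takes no time and is no camera call; for the wrist camera it gives the pose at the moment of the call.
- robot.close_job(): hands the job in, once; it reports no verdict.
The state is a dict: "t": time; "q": joint angles; "dq": joint speeds; "joint_torque": joint torques, N m; "tool_pos": TCP position; "orientation": TCP orientation; "force": force on the tool from outside, world axes, zero at the start; "wrist_torque": the same for the moment, N m; "opening": finger opening in m.
Only numpy, scipy, OpenCV 4.12 (cv2) and the standard library are available. Lean on these libraries where they do the work, as an engineer would, in place of code of your own. Each camera call takes 0.05 s, during which the arm holds its last target.

## Task

Level the low pine shelf: take the orange-handled levelling key, seat it fully on the two brass pegs of the shelf's levelling foot, press it well down against the foot's spring and, keeping it pressed, turn the foot clockwise until the white bubble of the shelf's spirit level stands centred between the two black lines. Finish while still gripping the key and holding the foot pressed down with the bubble centred: do not let go or ease off. Leave the steel bowl, the jar of hooks and the ice scraper where they are.

Things in the scene. Friction and masses are not known exactly. Their poses are not given: they have to be found in the camera images.
- key_grip (a point): Levelling key, loose, upright, 0.16 kg, 60 mm tall: orange bar 56 (x) x 22 (y) x 42 mm on a grey block 70 (x) x 36 (y) x 18 mm. This point: on its vertical axis, 40 mm above the flat underside, 20 mm below the top; grip here across y. z up. Two sockets in the underside at x = +20 and -20 mm, 13 mm wide and deep, 2.5 mm chamfers. A half turn about z makes no difference.
- head_top (a point): Head of the levelling foot: black disc, 72 mm wide, 14 mm thick, at one end of the shelf. This point: centre of its flat top, 127 mm above the bench when not pressed. Two brass pegs on it at x = +20 and -20 mm, 8 mm thick, 11 mm tall, cone tips, enter the key's sockets; seated, key_grip is 40 mm above this point. z up; x runs through both pegs and turns with the foot.
- press (a joint): How far the head is pushed straight down against its spring, m: 0 up, 0.008 fully down (hard stop). Takes 6 N to start, 14 N at full depth, less the parts' weight; springs back when let go. Well down means more than half the travel. The foot must be pressed whenever it is turned.
- foot (a joint): Turn of the foot about the vertical, rad: grows clockwise seen from above; stops at -1.5 and 0.7. Starts between -1.2 and -0.55; the shelf is level at 0. Stays where it is left (friction 0.1 N m). Clockwise raises this end of the shelf by 4 mm per rad; the head itself keeps its height.
- bubble (a joint): Position of the spirit level's bubble along its vial, m: 0 is midway between the two black lines; moves 25 mm per rad of the foot. Negative: foot must be turned further clockwise; positive: turned too far. The bubble is 16 mm long, the lines are 25 mm apart.
- vial_mid (a point): Middle of the spirit vial on the shelf top, midway between its two black lines: green strip 100 x 22 mm in a black frame, white bubble. y runs along vial and shelf, towards the foot. The pine board is 430 x 140 mm, top 100 mm above the bench. The foot's axis is 170 mm along +y and 40 mm along +x from here, 60 mm from the board's end.
- key_bowl: Steel key bowl, 110 mm wide, 45 mm high, on the bench in front of the shelf; origin at the centre of its underside. Leave alone.
- hook_jar: Glass jar of mitten hooks with a steel lid, 68 mm wide, 84 mm high, on the bench beside the foot end of the shelf; origin at the centre of its underside. Leave alone.
- ice_scraper: Blue plastic ice scraper lying on the bench, 192 mm long (y), 85 mm wide blade, 16 mm high; origin under its middle. Leave alone.
Things that resemble listed ones, but are neither listed nor needed, are in the scene too. What is shaped like the part that bears key_grip but purple is not meant.

How it is judged:
On the way, in this order (a step that is already met when the one before it is completed fails the run):
1. the key is seated on the foot's pegs and pressed down at least 4 mm, the foot not yet turned near level (horizontal distance between key_grip and head_top below 0.005 m and z of key_grip in the frame of head_top below 0.0435 m and angle between the x axis of key_grip and the x axis of head_top, either way round below 0.25 rad and angle between key_grip's own z axis and vertical below 0.12 rad and value of joint press above 0.004 m and value of joint foot below -0.3 rad), for 0.1 s.
2. the key still seated and pressed, the foot is turned until the bubble is centred (horizontal distance between key_grip and head_top below 0.005 m and z of key_grip in the frame of head_top below 0.0435 m and angle between the x axis of key_grip and the x axis of head_top, either way round below 0.25 rad and angle between key_grip's own z axis and vertical below 0.12 rad and value of joint press above 0.004 m and value of joint bubble between -0.003 and 0.003 m), for 0.3 s.
At the end, for the whole second after the job is handed in: Key still gripped (over 2 N), upright, seated on the foot's head (5 mm of its axis, 3.5 mm of contact, 0.25 rad of the pegs' line), foot pressed over 4 of 8 mm, bubble within 3 mm of the middle, key not turning; bowl, jar and scraper within 30 mm of their starts (all of step 2 and contact force between the fingers and key above 2 N and value of joint foot above -0.13 rad and angular speed of key below 0.2 rad/s and distance of each of key_bowl, hook_jar, ice_scraper from where it was at the start of the episode below 0.03 m); the arm keeps its last pose, push and grip.
It fails at once if the foot is turned towards level, past -0.35 rad, without being pressed (less than 2.5 mm) (value of joint foot above -0.35 rad and value of joint press below 0.0025 m).
It fails at once if the steel bowl is pushed more than 30 mm (distance of key_bowl from where it was at the start of the episode above 0.03 m).
It fails at once if the jar of hooks is pushed more than 30 mm (distance of hook_jar from where it was at the start of the episode above 0.03 m).
It fails at once if the ice scraper is pushed more than 30 mm (distance of ice_scraper from where it was at the start of the episode above 0.03 m).
It also fails if it takes over 40 s, if anything falls off the work surface, if the arm or the gripper's body presses on something with over 40 N, if the wrist force passes 120 N, or if a joint passes its speed limit or range.

## Working session

There is one attempt and no reset: what is moved stays moved. The work goes in short steps, Python scripts to look and compute and a tool call to move; the robot and the scene stay as the last step left them, time stands still between calls to the robot, and variables do not carry over. Pictures are saved under pics/ and viewed, and the job is handed in when it is done.

Besides the shell and the picture viewer there is one more tool, called after ">>>" in YAML: its name, and indented under it one key for each argument. carry_out: Moves the arm, as the interface text tells. Its arguments: {"type":"object","properties":{"increments":{"type":"array","items":{"type":"object","properties":{"linear":{"type":"array","items":{"type":"number"}},"yaw":{"type":"number"}}}},"gripper":{"type":"number"},"newtons":{"type":"number"}},"required":["increments"]}

```bash
mkdir -p pics; python3 - <<'E'
from plant import robot
import cv2,numpy as np
s=robot.read_state();print(s['t'],s['tool_pos'],s['orientation'],s['opening'])
for n in ['scene','top','wrist']:
    p=robot.camera_params(n);print(n,p)
    cv2.imwrite(f'pics/{n}0.png',robot.read_camera(n))
E
```

```text
0.0 [0.22330818 0.55631389 0.22561164] [-1.55168454  0.30003643 -0.29928422] 0.0932937675845223
scene {'fov_y': 50.68920054599408, 'cx': 321.3444698652043, 'cy': 199.47274405833184, 'R': array([[-0.51958163,  0.85438331,  0.00800581],
       [ 0.64070881,  0.39580309, -0.65789979],
       [-0.56526732, -0.33670325, -0.75306293]]), 't': array([ 0.26931972, -0.27664339,  1.33641632])}
top {'fov_y': 56.219567197085155, 'cx': 319.3227130716256, 'cy': 195.390218297911, 'R': array([[ 0.02136573, -0.99957987,  0.01958563],
       [-0.98570937, -0.02433531, -0.1666878 ],
       [ 0.16709439, -0.01574434, -0.98581519]]), 't': array([-0.01031805,  0.52262426,  0.94627829])}
wrist {'fov_y': 65.70646984690485, 'cx': 320.5617239166586, 'cy': 201.94165371379162, 'R': array([[ 3.72778344e-01,  9.27920048e-01, -8.31017305e-04],
       [ 8.87162363e-01, -3.56141745e-01,  2.93438236e-01],
       [ 2.71991262e-01, -1.10124667e-01, -9.55977673e-01]]), 't': array([-0.59940747, -0.03467232,  0.3914958 ])}
```

View pics/scene0.png

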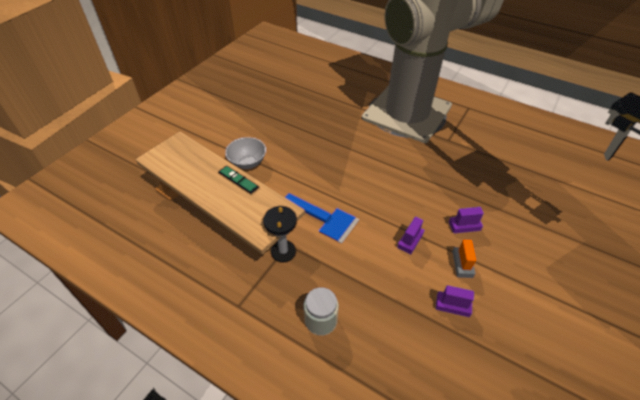

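View pics/top0.png

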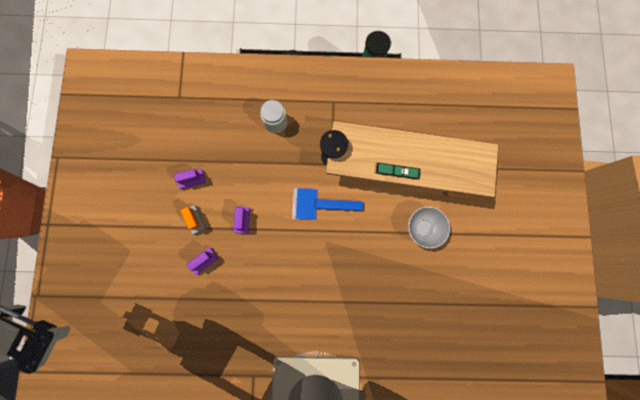

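View pics/wrist0.png

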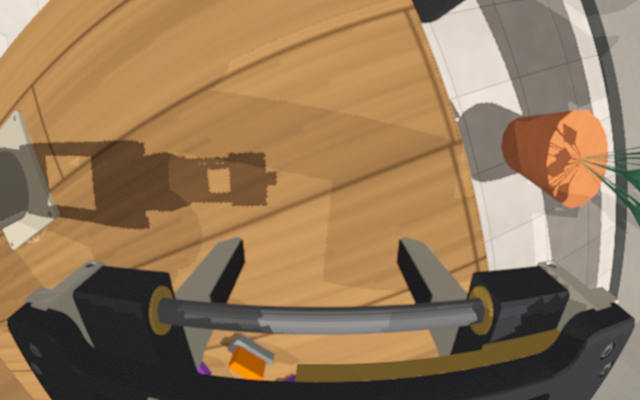

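The orange key is at about (193,219) in the top view, surrounded by three purple decoys. The foot is at (334,144), and the level's bubble is near (405,171).

```bash
cat > h.py <<'E'
from plant import robot
import cv2,numpy as np
from scipy.spatial.transform import Rotation as Ro
def ray(p,u,v,fish=False):
    f=200/np.tan(np.radians(p['fov_y'])/2)
    x=np.array([u-p['cx'],v-p['cy']],float)
    if fish:
        r=np.hypot(*x);th=r/f
        d=np.array([*(x/max(r,1e-9)*np.sin(th)),np.cos(th)])
    else: d=np.array([x[0]/f,x[1]/f,1])
    R=np.array(p['R']);t=np.array(p['t'])
    return -R.T@t, R.T@d
def onz(p,u,v,z,fish=False):
    c,d=ray(p,u,v,fish); return c+d*(z-c[2])/d[2]
def proj(p,X,fish=False):
    f=200/np.tan(np.radians(p['fov_y'])/2)
    c=np.array(p['R'])@np.asarray(X)+p['t']
    if fish:
        r=np.hypot(c[0],c[1]);th=np.arctan2(r,c[2]);return np.array([p['cx']+f*th*c[0]/r,p['cy']+f*th*c[1]/r])
    return np.array([p['cx']+f*c[0]/c[2],p['cy']+f*c[1]/c[2]])
def crop(img,x,y,w,h,k,name):
    cv2.imwrite(name,cv2.resize(img[y:y+h,x:x+w],None,fx=k,fy=k,interpolation=cv2.INTER_CUBIC))
def axes(s):
    return Ro.from_rotvec(s['orientation']).as_matrix()
E
python3 - <<'E'
from h import *
p=robot.camera_params('top');im=cv2.imread('pics/top0.png')
a=cv2.resize(im[195:245,165:245],None,fx=8,fy=8,interpolation=cv2.INTER_CUBIC)[:, :640]
crop(im,165,195,80,50,8,'pics/key_t.png')
crop(im,310,120,120,70,6,'pics/foot_t.png')
s=cv2.imread('pics/scene0.png')
crop(s,210,160,110,110,5,'pics/foot_s.png')
print('campos',-p['R'].T@p['t'])
print('tool axes',axes(robot.read_state()))
hsv=cv2.cvtColor(im,cv2.COLOR_BGR2HSV)
m=cv2.inRange(hsv,(8,200,150),(20,255,255));m[:195]=0;m[245:]=0;m[:,:165]=0;m[:,230:]=0
c=max(cv2.findContours(m,0,2)[0],key=cv2.contourArea);print(cv2.contourArea(c),cv2.minAreaRect(c))
for z in(0,.06):print(onz(p,193,219,z))
print('foot',onz(p,334,144,.127), 'jar',onz(p,273,110,.084))
E
```

```text
campos [0.35725829 0.01730303 1.02017268]
tool axes [[ 9.27998463e-01 -6.94964455e-04  3.72583372e-01]
 [-3.72583974e-01 -1.23197559e-03  9.27997664e-01]
 [-1.85911771e-04 -9.99999000e-01 -1.40220407e-03]]
167.5 ((188.0924530029297, 217.50341796875), (21.517749786376953, 9.020904541015625), 65.55604553222656)
[0.45666688 0.34277089 0.        ]
[0.4508203  0.32362896 0.06      ]
foot [ 0.63874031 -0.03058614  0.127     ] jar [0.74075887 0.12909984 0.084     ]
```

View pics/key_t.png

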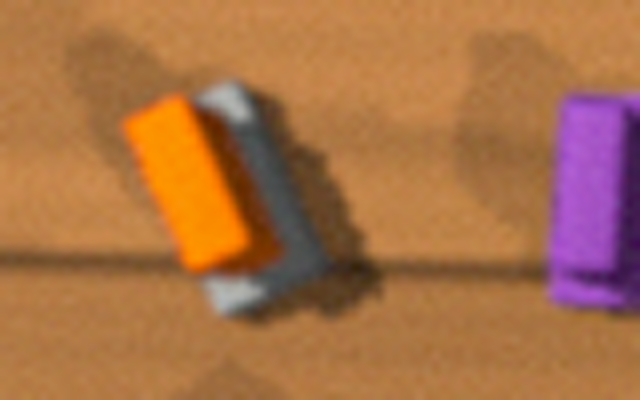

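View pics/foot_t.png

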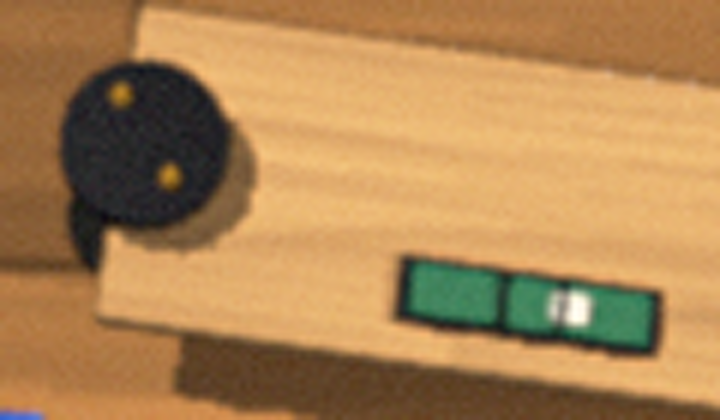

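View pics/foot_s.png

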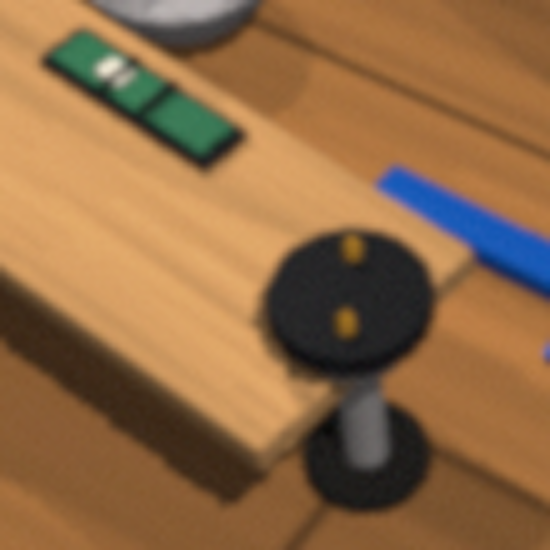

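The key's top face corners are clear in the crop. The pegs are at about (330,136) and (338,149). The bubble sits on the line farther from the foot, about 17 mm negative, so the foot is near −0.68 rad.

```bash
python3 - <<'E'
from h import *
p=robot.camera_params('top');ps=robot.camera_params('scene')
q=lambda x,y,ox,oy,k:((x+.5)/k-.5+ox,(y+.5)/k-.5+oy)
K=np.array([onz(p,*q(x,y,165,195,8),.06)[:2] for x,y in[(123,125),(182,93),(248,240),(193,270)]])
print('key',K.mean(0),[np.linalg.norm(K[i]-K[i-1]) for i in range(4)])
d=(K[2]-K[1]+K[3]-K[0]);print('key long yaw',np.arctan2(d[1],d[0]))
P=np.array([onz(p,*q(x,y,310,120,6),.135)[:2] for x,y in[(121,95),(170,176)]])
d=P[1]-P[0];print('pegs',P,P.mean(0),np.linalg.norm(d),'yaw',np.arctan2(d[1],d[0]))
P2=np.array([onz(ps,*q(x,y,210,160,5),.135)[:2] for x,y in[(353,248),(346,323)]])
d=P2[1]-P2[0];print('pegs scene',P2,P2.mean(0),np.linalg.norm(d),np.arctan2(d[1],d[0]))
print('disc top ctr',onz(p,*q(146,144,310,120,6),.125), 'scene',onz(ps,*q(350,297,210,160,5),.127))
L=[onz(p,*q(x,y,310,120,6),.105) for x,y in[(502,298),(561,306),(571,309)]]
print(np.linalg.norm(L[0]-L[1]),np.linalg.norm(L[2]-(L[0]+L[1])/2))
for u,v in[(190,178),(243,220),(204,260)]:print('purple',onz(p,u,v,.06)[:2])
E
```

```text
key [0.45493468 0.33702639] [np.float64(0.052720643566334886), np.float64(0.02095332044358292), np.float64(0.05284107165089164), np.float64(0.019403633782747325)]
key long yaw -2.641198441408066
pegs [[ 0.65790945 -0.01934268]
 [ 0.62396659 -0.03995281]] [ 0.64093802 -0.02964774] 0.03971014341500099 yaw -2.595895307685785
pegs scene [[ 0.62587725 -0.03779064]
 [ 0.66030256 -0.01721148]] [ 0.6430899  -0.02750106] 0.0401074092533051 0.5387941378310361
disc top ctr [ 0.64044006 -0.03047019  0.125     ] scene [ 0.64331876 -0.02776071  0.127     ]
0.02498134721230746 0.016806735492226752
purple [0.55760912 0.33966432]
purple [0.45123481 0.19615882]
purple [0.34824243 0.28818824]
```

>>> carry_out:
  increments:
    - {"linear":[0.055,0.01,-0.022],"yaw":0.18}
    - {"linear":[0.11,0.02,-0.044],"yaw":0.36}
    - {"linear":[0.165,0.03,-0.066],"yaw":0.54}
    - {"linear":[0.22,0.04,-0.088],"yaw":0.72}
    - {"linear":[0.275,0.05,-0.109],"yaw":0.9}
  gripper: 0.6

```text
t: 0.78
tool_pos: [0.4389, 0.3512, 0.1755]
orientation: [-1.332, 0.998, -0.998]
force: [-0.3, 1.4, -0.2]
opening: 0.0563
```

```bash
cat >> h.py <<'E'
def goto(x,y,z,yaw):
    "needed increments to TCP pose with tool z at world yaw"
    s=robot.read_state();A=axes(s);d=A.T@(np.array([x,y,z])-s['tool_pos'])
    cur=np.arctan2(A[1,2],A[0,2]);dy=(cur-yaw+np.pi)%(2*np.pi)-np.pi
    print('t',s['t'],'pos',s['tool_pos'].round(4),'zyaw',round(cur,3),'open',round(s['opening'],4),'F',np.round(s['force'],1),'q',np.round(s['q'],2))
    print('-> linear',d.round(4),'yaw',round(dy,3))
E
python3 - <<'E'
from h import *
goto(.455,.337,.16,-1.07)
E
```

```text
t 0.775 pos [0.4389 0.3512 0.1755] zyaw 0.283 open 0.0563 F [-0.3  1.4 -0.2] q [ 0.58  0.06  1.66 -0.    1.43  0.3 ]
-> linear [0.0181 0.0155 0.0115] yaw 1.353
```

>>> carry_out:
  increments:
    - {"linear":[0.018,0.015,0.0115],"yaw":0.18}
    - {"linear":[0.018,0.015,0.0115],"yaw":0.36}
    - {"linear":[0.018,0.015,0.0115],"yaw":0.54}
    - {"linear":[0.018,0.015,0.0115],"yaw":0.72}
    - {"linear":[0.018,0.015,0.0115],"yaw":0.9}

```text
t: 1.4
tool_pos: [0.4547, 0.3369, 0.1601]
orientation: [-0.849, 1.651, -1.653]
force: [0.2, 0.9, -0.3]
opening: 0.0554
```

>>> carry_out:
  increments:
    - {"linear":[0,0,0],"yaw":0.18}
    - {"linear":[0,0,0],"yaw":0.36}
    - {"linear":[0,0,0],"yaw":0.45}
    - {"linear":[0,0,0],"yaw":0.45}

```text
t: 1.9
tool_pos: [0.4545, 0.3368, 0.1597]
orientation: [-0.497, 1.942, -1.945]
force: [0.4, 1.0, 0.4]
opening: 0.0555
```

```bash
python3 - <<'E'
from h import *
goto(.455,.337,.16,-1.07)
p=robot.camera_params('wrist');im=robot.read_camera('wrist');cv2.imwrite('pics/w1.png',im)
print(proj(p,[.455,.337,.06],True))
np.save('w1.npy',np.array([p],dtype=object),allow_pickle=True)
E
```

```text
t 1.9 pos [0.4545 0.3368 0.1597] zyaw -1.072 open 0.0555 F [0.4 1.  0.4] q [ 0.55  0.08  1.66 -0.    1.4   1.62]
-> linear [-0.0005 -0.0003  0.    ] yaw -0.002
[320.20236277 204.75095466]
```

View pics/w1.png

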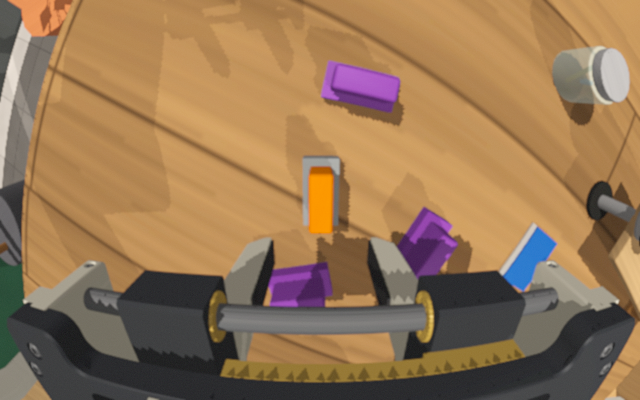

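The wrist view shows the orange top face spanning (309–333, 174–232), centred at about (321,203). I predicted (320,205), so the position agrees within 1 mm and the key is aligned with the image. I'll descend.

>>> carry_out:
  increments:
    - {"linear":[0,0.04,0],"yaw":0}
    - {"linear":[0,0.08,0],"yaw":0}
    - {"linear":[0,0.11,0],"yaw":0}
    - {"linear":[0,0.13,0],"yaw":0}
    - {"linear":[0,0.13,0],"yaw":0}

```text
t: 2.58
tool_pos: [0.4532, 0.3358, 0.0282]
orientation: [-0.502, 1.94, -1.945]
force: [-0.2, -0.9, -0.3]
opening: 0.0557
```

>>> carry_out:
  increments:
    - {"linear":[0,0,0],"yaw":0}
    - {"linear":[0,0,0],"yaw":0}
    - {"linear":[0,0,0],"yaw":0}
    - {"linear":[0,0,0],"yaw":0}
    - {"linear":[0,0,0],"yaw":0}
  gripper: 0.0
  newtons: 50

```text
t: 3.2
tool_pos: [0.4536, 0.3361, 0.0289]
orientation: [-0.501, 1.94, -1.944]
force: [0.3, -0.6, 3.5]
opening: 0.0217
```

```bash
python3 - <<'E'
from h import *
goto(.455,.337,.029,-1.07)
E
```

```text
t 3.2 pos [0.4536 0.3361 0.0289] zyaw -1.07 open 0.0217 F [ 0.3 -0.6  3.5] q [ 0.55  0.23  1.76 -0.    1.16  1.62]
-> linear [-0.0017 -0.0001 -0.0001] yaw 0.0
```

>>> carry_out:
  increments:
    - {"linear":[0,-0.03,0],"yaw":0}
    - {"linear":[0,-0.08,0],"yaw":0}
    - {"linear":[0,-0.13,0],"yaw":0}
    - {"linear":[0,-0.18,0],"yaw":0}
    - {"linear":[0,-0.18,0],"yaw":0}

```text
t: 3.82
tool_pos: [0.4567, 0.3381, 0.2142]
orientation: [-0.492, 1.94, -1.939]
force: [1.2, 0.1, -2.3]
opening: 0.0216
```

```bash
python3 - <<'E'
from h import *
goto(.642,-.0285,.21,.542-np.pi/2)
p=robot.camera_params('wrist');s=robot.read_state();im=robot.read_camera('wrist');cv2.imwrite('pics/w2.png',im)
A=axes(s)
print('grip px',[proj(p,s['tool_pos']+A@np.array([dx,dy,0]),True).round(1) for dx,dy in[(-.028,-.031),(0,-.031),(.028,-.031),(-.035,.029),(.035,.029),(-.035,.011),(.035,.011)]])
crop(im,230,190,200,150,4,'pics/w2c.png')
E
```

```text
t 3.825 pos [0.4567 0.3381 0.2142] zyaw -1.07 open 0.0216 F [ 1.2  0.1 -2.3] q [ 0.55  0.05  1.6  -0.    1.49  1.62]
-> linear [0.0135 0.0044 0.4106] yaw -0.041
grip px [array([320. , 234.8]), array([320. , 287.7]), array([320.1, 331.1]), array([320.1, 186.5]), array([320.2, 283.3]), array([320.1, 194.3]), array([320.2, 297.6])]
```

View pics/w2c.png

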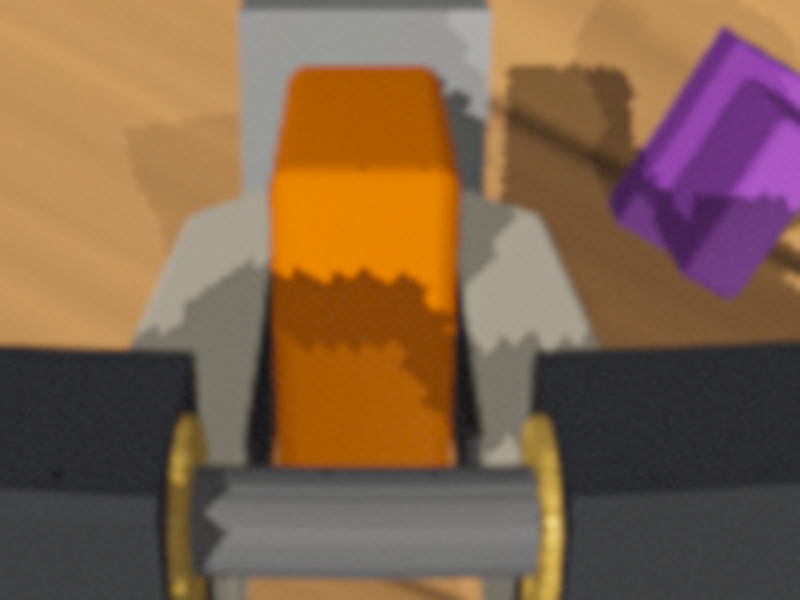

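```bash
python3 - <<'E'
from h import *
goto(.581,-.065,.215,-1.029)
E
```

```text
t 3.875 pos [0.4553 0.3373 0.2109] zyaw -1.07 open 0.0217 F [ 0.5 -0.1 -1.7] q [ 0.55  0.05  1.6  -0.    1.49  1.62]
-> linear [ 0.083  -0.0037  0.4132] yaw -0.041
```

>>> carry_out:
  increments:
    - {"linear":[0.01,0,0.05],"yaw":0}
    - {"linear":[0.022,0,0.11],"yaw":-0.01}
    - {"linear":[0.034,0,0.17],"yaw":-0.02}
    - {"linear":[0.046,0,0.23],"yaw":-0.03}
    - {"linear":[0.056,0,0.28],"yaw":-0.04}

```text
t: 4.5
tool_pos: [0.5396, 0.0625, 0.2083]
orientation: [-0.536, 1.918, -1.918]
force: [1.1, 0.1, -2.5]
opening: 0.0215
```

```bash
python3 - <<'E'
from h import *
goto(.581,-.065,.215,-1.029)
E
```

```text
t 4.5 pos [0.5396 0.0625 0.2083] zyaw -1.03 open 0.0215 F [ 1.1  0.1 -2.5] q [ 0.02 -0.01  1.67 -0.    1.49  1.05]
-> linear [ 0.0301 -0.0067  0.1306] yaw -0.001
```

>>> carry_out:
  increments:
    - {"linear":[0.012,-0.003,0.05],"yaw":0}
    - {"linear":[0.024,-0.006,0.1],"yaw":0}
    - {"linear":[0.03,-0.007,0.13],"yaw":0}
    - {"linear":[0.03,-0.007,0.13],"yaw":0}

```text
t: 5.0
tool_pos: [0.5798, -0.0665, 0.2123]
orientation: [-0.538, 1.923, -1.92]
force: [0.1, 0.5, -1.6]
opening: 0.0218
```

```bash
python3 - <<'E'
from h import *
goto(.641,-.029,.215,-1.029)
p=robot.camera_params('wrist');im=robot.read_camera('wrist');cv2.imwrite('pics/w3.png',im)
np.save('w3.npy',p,allow_pickle=True)
for x in [(.642,-.0285,.127),(.642+.0171,-.0285+.0103,.135),(.642-.0171,-.0285-.0103,.135)]:print(proj(p,x,True))
crop(im,240,110,160,120,5,'pics/w3c.png')
E
```

```text
t 5.0 pos [ 0.5798 -0.0665  0.2123] zyaw -1.033 open 0.0218 F [ 0.1  0.5 -1.6] q [-0.2   0.1   1.55 -0.    1.5   0.83]
-> linear [-0.0717 -0.0033 -0.0009] yaw -0.004
[319.65562965 121.05532981]
[319.44054974  95.20462402]
[319.72607472 147.62063145]
```

View pics/w3.png

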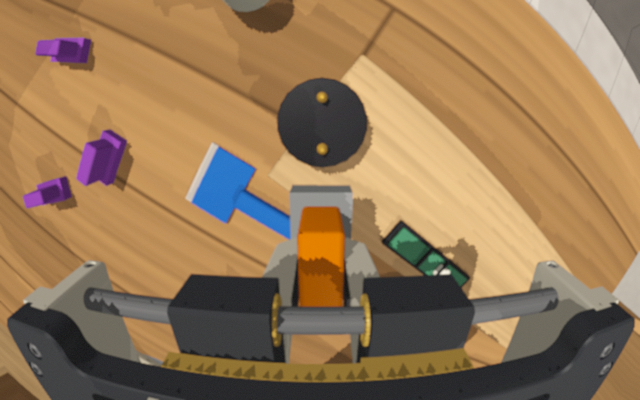

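View pics/w3c.png

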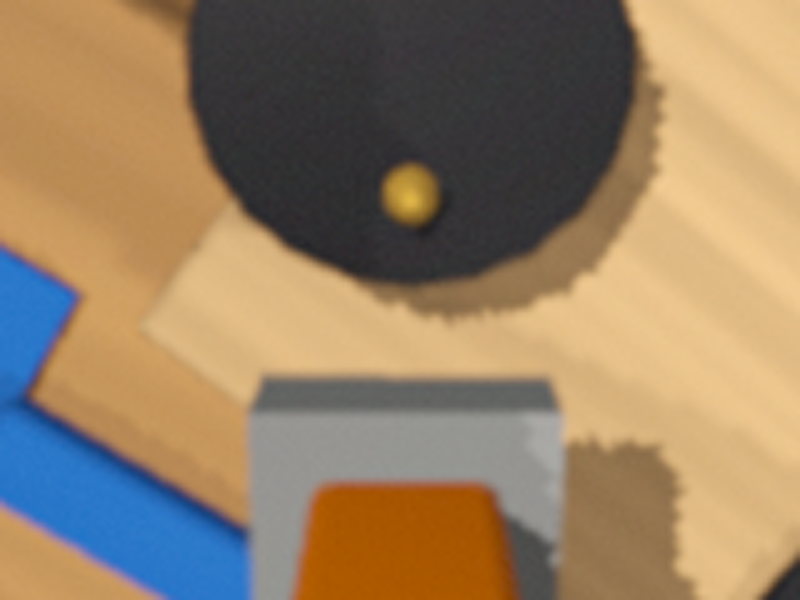

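```bash
python3 - <<'E'
from h import *
p=np.load('w3.npy',allow_pickle=True).item();im=cv2.imread('pics/w3.png')
hsv=cv2.cvtColor(im,cv2.COLOR_BGR2HSV)
m=cv2.inRange(hsv,(12,120,90),(30,255,255));k=np.zeros_like(m);k[88:160,305:340]=255;m&=k
n,l,st,ce=cv2.connectedComponentsWithStats(m);print(st[1:,4],ce[1:])
big=[i for i in range(1,n) if st[i,4]>30]
P=[onz(p,*ce[i],.134,True) for i in big];P=np.array(P)
d=P[0]-P[1];print(P,P.mean(0),np.linalg.norm(d),np.arctan2(d[1],d[0]))
s=robot.read_state();A=axes(s);pos=np.array([.5798,-.0665,.2123]) 
c=P.mean(0);print('peg centre in tool',A.T@(c-pos))
# key edges: grey upper far edge & sides in crop
for z,pts in {.2013:[(250,412),(560,412)],.1833:[(263,380),(548,380)]}.items():
    print('block edge in tool',[ (A.T@(onz(p,(x+.5)/5-.5+240,(y+.5)/5-.5+110,z,True)-pos)).round(4) for x,y in pts])
print(A[:,1],s['tool_pos'])
E
```

```text
[ 98 111] [[321.5         96.89795918]
 [321.62162162 148.31531532]]
[[ 0.65880842 -0.0201563   0.134     ]
 [ 0.62506467 -0.04038021  0.134     ]] [ 0.64193654 -0.03026826  0.134     ] 0.03934014674900376 0.5399325633321157
peg centre in tool [-0.07250469  0.07775875  0.00110726]
block edge in tool [array([-0.0364,  0.0108, -0.0173]), array([-0.0364,  0.0107,  0.0179])]
block edge in tool [array([-0.0357,  0.0288, -0.0174]), array([-0.0357,  0.0287,  0.0181])]
[-8.59921104e-03 -1.11126374e-04 -9.99963020e-01] [ 0.57957229 -0.06499601  0.2124914 ]
```

Wrist view: the pegs are at (321.5,96.9) and (321.6,148.3), giving a centre of (0.642, −0.030) and yaw 0.540, which agrees with the top view. The key sits about 1 mm off in the tool's x. Next I'll hover over the foot.

>>> carry_out:
  increments:
    - {"linear":[-0.035,0,0],"yaw":0}
    - {"linear":[-0.071,0,0],"yaw":0}
    - {"linear":[-0.071,0,0],"yaw":0}
    - {"linear":[-0.071,0,0],"yaw":0}

```text
t: 5.55
tool_pos: [0.6395, -0.0275, 0.2106]
orientation: [-0.542, 1.924, -1.918]
force: [0.7, -0.4, -1.7]
opening: 0.0219
```

```bash
python3 - <<'E'
from h import *
goto(.6406,-.030,.175,-1.031)
s=robot.read_state();print(axes(s)[:,1],s['wrist_torque'])
E
```

```text
t 5.55 pos [ 0.6395 -0.0275  0.2106] zyaw -1.031 open 0.0219 F [ 0.7 -0.4 -1.7] q [-0.12  0.26  1.38 -0.    1.52  0.91]
-> linear [0.     0.0356 0.0029] yaw 0.0
[-1.10568548e-02  9.76182749e-05 -9.99938866e-01] [-0.05421473  0.12071728 -0.00077929]
```

>>> carry_out:
  increments:
    - {"linear":[0,0.015,0.003],"yaw":0}
    - {"linear":[0,0.03,0.003],"yaw":0}
    - {"linear":[0,0.037,0.003],"yaw":0}
    - {"linear":[0,0.037,0.003],"yaw":0}

```text
t: 6.05
tool_pos: [0.6398, -0.0302, 0.1723]
orientation: [-0.544, 1.925, -1.918]
force: [0.4, 0.6, -2.3]
opening: 0.0219
```

```bash
python3 - <<'E'
from h import *
goto(.6406,-.030,.156,-1.031)
s=robot.read_state();print(axes(s)[:,1])
cv2.imwrite('pics/w4.png',robot.read_camera('wrist'))
a=robot.read_camera('scene');crop(a,210,160,130,100,6,'pics/s4.png')
E
```

```text
t 6.05 pos [ 0.6398 -0.0302  0.1723] zyaw -1.031 open 0.0219 F [ 0.4  0.6 -2.3] q [-0.13  0.28  1.42 -0.    1.46  0.9 ]
-> linear [-0.001   0.0163  0.0004] yaw -0.0
[-1.32191063e-02  3.89898949e-04 -9.99912548e-01]
```

View pics/s4.png

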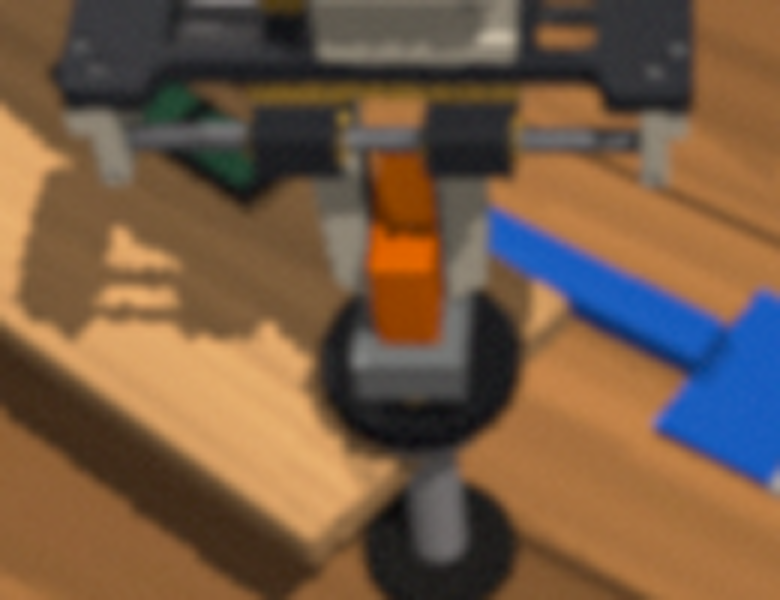

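The scene view shows the key centred over the head, with the near peg's tip just below the block. I'll lower gently.

>>> carry_out:
  increments:
    - {"linear":[-0.001,0.004,0],"yaw":0}
    - {"linear":[-0.001,0.008,0],"yaw":0}
    - {"linear":[-0.001,0.011,0],"yaw":0}
    - {"linear":[-0.001,0.011,0],"yaw":0}

```text
t: 6.65
tool_pos: [0.6412, -0.0296, 0.1623]
orientation: [-0.543, 1.924, -1.918]
force: [0.2, 0.2, -2.3]
opening: 0.0218
```

```bash
python3 - <<'E'
from h import *
goto(.6406,-.030,.150,-1.031)
s=robot.read_state();print(axes(s)[:,1])
E
```

```text
t 6.65 pos [ 0.6412 -0.0296  0.1623] zyaw -1.031 open 0.0218 F [ 0.2  0.2 -2.3] q [-0.13  0.29  1.43 -0.    1.44  0.91]
-> linear [0.0006 0.0124 0.0001] yaw 0.0
[-1.15684307e-02  1.78190436e-04 -9.99933068e-01]
```

At 4.7 mm below tip height there is still no contact force, so the pegs are entering. Now I'll press.

>>> carry_out:
  increments:
    - {"linear":[0.0005,0.003,0],"yaw":0}
    - {"linear":[0.0005,0.006,0],"yaw":0}
    - {"linear":[0.0005,0.009,0],"yaw":0}
    - {"linear":[0.0005,0.012,0],"yaw":0}
    - {"linear":[0.0005,0.012,0],"yaw":0}

```text
t: 7.28
tool_pos: [0.6409, -0.0299, 0.1516]
orientation: [-0.542, 1.923, -1.918]
force: [-4.6, 1.0, 7.9]
opening: 0.0218
```

```bash
python3 - <<'E'
from h import *
goto(.6412,-.0297,.150,-1.031)
s=robot.read_state();print(axes(s)[:,1],s['wrist_torque'])
E
```

```text
t 7.275 pos [ 0.6409 -0.0299  0.1516] zyaw -1.031 open 0.0218 F [-4.6  1.   7.9] q [-0.13  0.29  1.44 -0.    1.42  0.91]
-> linear [-0.0004  0.0016 -0.    ] yaw 0.0
[-1.06573149e-02 -3.75492984e-05 -9.99943209e-01] [ 0.06152914  0.97074816 -0.03482878]
```

>>> carry_out:
  increments:
    - {"linear":[0,0.0015,0],"yaw":0}
    - {"linear":[0,0.003,0],"yaw":0}
    - {"linear":[0,0.003,0],"yaw":0}
    - {"linear":[0,0.003,0],"yaw":0}

```text
t: 7.78
tool_pos: [0.6409, -0.0299, 0.1501]
orientation: [-0.541, 1.923, -1.918]
force: [-5.9, 0.9, 8.5]
opening: 0.0217
```

```bash
python3 - <<'E'
from h import *
goto(.6412,-.0297,.1495,-1.031)
s=robot.read_state();print(axes(s)[:,1],s['wrist_torque'])
im=robot.read_camera('wrist');cv2.imwrite('pics/w5.png',im)
a=robot.read_camera('scene');crop(a,210,160,130,100,6,'pics/s5.png')
E
```

```text
t 7.775 pos [ 0.6409 -0.0299  0.1501] zyaw -1.031 open 0.0217 F [-5.9  0.9  8.5] q [-0.13  0.3   1.44 -0.    1.42  0.91]
-> linear [-0.0004  0.0006  0.    ] yaw 0.0
[-1.01284387e-02 -2.12233056e-04 -9.99948684e-01] [0.0570068  1.30605197 0.02344759]
```

View pics/s5.png

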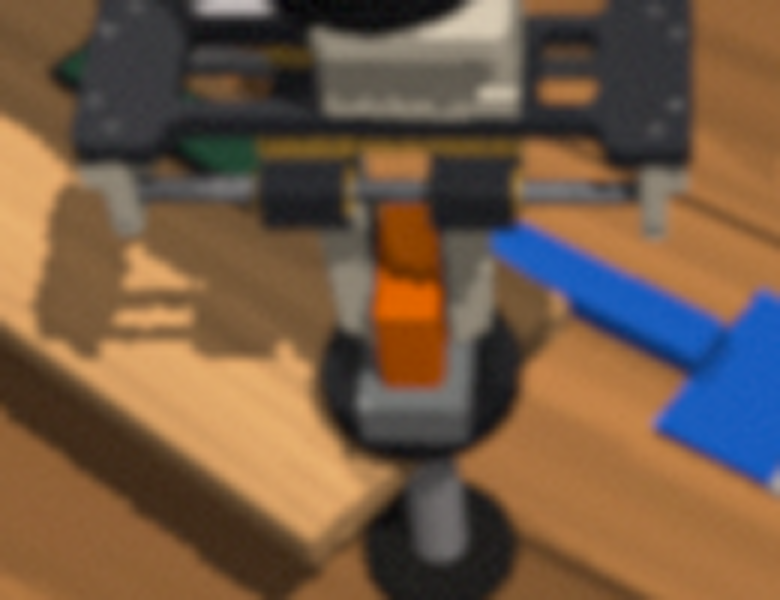

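View pics/w5.png

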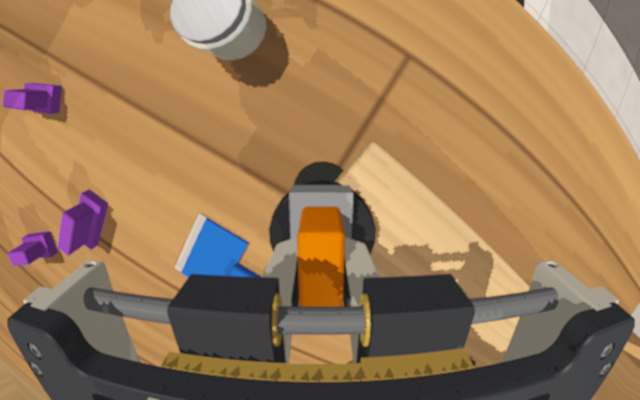

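```bash
python3 - <<'E'
from h import *
p=robot.camera_params('wrist');im=cv2.imread('pics/w5.png')
crop(im,255,150,140,110,5,'pics/w5c.png')
s=robot.read_state();A=axes(s);t=s['tool_pos'];print(t,s['force'])
kc=t+A@np.array([-.001,.029,.0003])
for dz in (0,-.003,-.006):
  c=kc+[0,0,dz]
  pts=[c+.036*np.array([np.cos(a),np.sin(a),0]) for a in (.54,.54+1.2,.54-1.2)]
  print(dz,[((proj(p,x,True)-[255,150])*5+2).round(0) for x in pts])
print('block bottom edge',[((proj(p,t+A@np.array([-.036,.029,z]),True)-[255,150])*5+2).round() for z in(-.018,.018)])
E
```

```text
[ 0.6408716  -0.02990834  0.15013452] [-5.55974853  0.53129769  9.15491718]
0 [array([330., 170.]), array([ 72., 342.]), array([589., 343.])]
-0.003 [array([330., 164.]), array([ 75., 334.]), array([585., 335.])]
-0.006 [array([330., 158.]), array([ 79., 326.]), array([582., 327.])]
block bottom edge [array([183., 177.]), array([472., 177.])]
```

View pics/w5c.png

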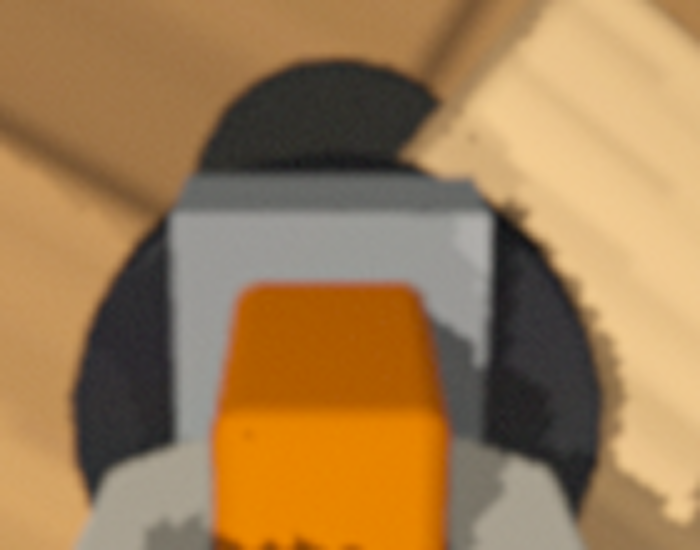

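The force of about 9 N up plus −5.6 N in x suggests the pegs are rubbing the socket wall sideways. I'll ease the key about 1 mm toward −x while keeping it pressed.

>>> carry_out:
  increments:
    - {"linear":[0.0005,0.002,0],"yaw":0}
    - {"linear":[0.001,0.002,0],"yaw":0}
    - {"linear":[0.001,0.002,0],"yaw":0}

```text
t: 8.25
tool_pos: [0.6407, -0.03, 0.1501]
orientation: [-0.539, 1.922, -1.917]
force: [-3.5, 3.4, 9.6]
opening: 0.0218
```

```bash
python3 - <<'E'
from h import *
goto(.6412,-.0297,.1495,-1.031)
s=robot.read_state();print(axes(s)[:,1],s['wrist_torque'])
E
```

```text
t 8.25 pos [ 0.6407 -0.03    0.1501] zyaw -1.031 open 0.0218 F [-3.5  3.4  9.6] q [-0.13  0.29  1.44 -0.    1.41  0.9 ]
-> linear [-0.0006  0.0006 -0.    ] yaw 0.0
[-7.83654235e-03  2.91561281e-04 -9.99969251e-01] [ 0.37171537  0.8760569  -0.04030704]
```

The contact force is about 12 N, which matches a 6 mm press with the key seated; the side force is friction at the tip. Now I'll start turning, keeping the downward overdrive in every row.

>>> carry_out:
  increments:
    - {"linear":[0,0.0025,0],"yaw":0.08}
    - {"linear":[0,0.0025,0],"yaw":0.16}
    - {"linear":[0,0.0025,0],"yaw":0.24}
    - {"linear":[0,0.0025,0],"yaw":0.3}
    - {"linear":[0,0.0025,0],"yaw":0.3}

```text
t: 8.88
tool_pos: [0.642, -0.0301, 0.15]
orientation: [-0.257, 2.096, -2.096]
force: [-1.9, 0.6, 9.8]
opening: 0.0218
```

```bash
python3 - <<'E'
from h import *
goto(.6412,-.0297,.1495,-1.7)
s=robot.read_state();print(axes(s)[:,1],s['wrist_torque'])
a=robot.read_camera('top');crop(a,310,120,120,70,6,'pics/t6.png')
goto(.6412,-.0297,.1495,-1.7)
E
```

```text
t 8.875 pos [ 0.642  -0.0301  0.15  ] zyaw -1.331 open 0.0218 F [-1.9  0.6  9.8] q [-0.13  0.29  1.44 -0.    1.41  1.21]
-> linear [ 0.0006  0.0005 -0.0005] yaw 0.369
[-4.31177320e-03 -1.71014344e-04 -9.99990690e-01] [ 0.05927112  0.627842   -0.00173041]
t 8.925 pos [ 0.6419 -0.0301  0.15  ] zyaw -1.331 open 0.0216 F [-2.3  0.3 10.2] q [-0.13  0.29  1.44 -0.    1.41  1.2 ]
-> linear [ 0.0006  0.0005 -0.0006] yaw 0.369
```

View pics/t6.png

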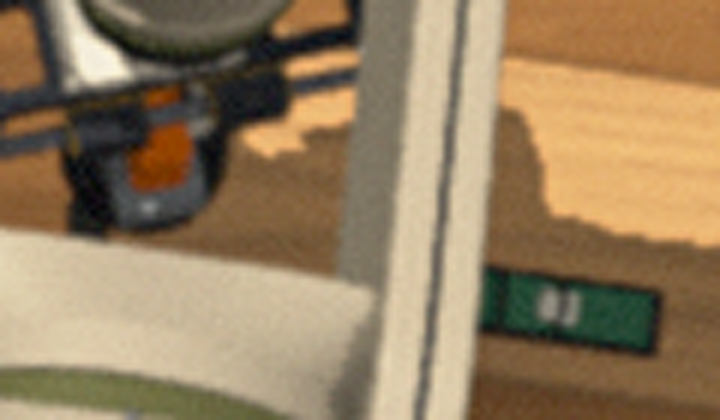

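Both lines and the bubble stay visible in the top view. The bubble has moved from 571 to about 559 and needs to reach about 531, leaving roughly 0.47 rad. About 0.1 rad of the turn was slack. The foot is turning under press, so I'll continue.

>>> carry_out:
  increments:
    - {"linear":[0,0.0025,0],"yaw":0.08}
    - {"linear":[0,0.0025,0],"yaw":0.17}
    - {"linear":[0,0.0025,0],"yaw":0.26}
    - {"linear":[0,0.0025,0],"yaw":0.35}
    - {"linear":[0,0.0025,0],"yaw":0.35}

```text
t: 9.55
tool_pos: [0.6423, -0.0304, 0.1494]
orientation: [-0.117, -2.162, 2.164]
force: [-4.9, -0.2, 9.3]
opening: 0.022
```

```bash
python3 - <<'E'
from h import *
a=robot.read_camera('top');crop(a,370,145,60,45,10,'pics/t7.png')
goto(.6412,-.0297,.1495,-1.7)
s=robot.read_state();print(axes(s)[:,1],s['wrist_torque'])
E
```

```text
t 9.6 pos [ 0.6423 -0.0304  0.1494] zyaw -1.681 open 0.0213 F [-3.7 -0.5 10.3] q [-0.13  0.29  1.44 -0.    1.41  1.55]
-> linear [ 0.0012 -0.0001 -0.0006] yaw 0.019
[-3.02469955e-03 -7.69459078e-04 -9.99995130e-01] [-0.09753307  1.26886609 -0.08747061]
```

View pics/t7.png

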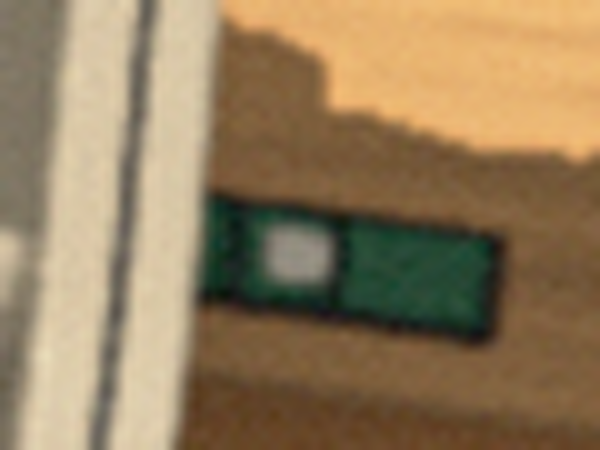

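```bash
cat > bub.py <<'E'
from h import *
def bub(a):
    V=[np.array(v) for v in [((502.5)/6-.5+310,298.5/6-.5+120),((561.5)/6-.5+310,306.5/6-.5+120)]]
    d=(V[1]-V[0]);L=np.linalg.norm(d);d/=L
    n=np.array([-d[1],d[0]]);m=(V[0]+V[1])/2
    g=a.astype(np.float32)
    u=np.arange(-12,18,.25);pr=[]
    for w in (-1,-.5,0,.5,1):
        P=np.array([m+d*x+n*w for x in u],np.float32)
        pr.append(cv2.remap(g,P[None,:,0].copy(),P[None,:,1].copy(),cv2.INTER_LINEAR)[0])
    pr=np.mean(pr,0)
    r=pr[:,2]  # red: bubble bright, strip/lines dark
    dark=pr[:,1]
    w=np.clip(r-0.5*r.max(),0,None);w[u<-7.5]=0
    c=(w*u).sum()/w.sum()
    # lines: min of green near +-L/2
    ls=[]
    for e in(-L/2,L/2):
        k=abs(u-e)<1.5; q=np.clip(dark[k].max()-dark[k],0,None);ls.append((q*u[k]).sum()/q.sum())
    print('bubble px',c,'lines',ls,'-> mm',-(c-np.mean(ls))/(ls[1]-ls[0])*25,'fixed',-c/L*25)
E
python3 - <<'E'
from bub import *
bub(cv2.imread('pics/top0.png'))
bub(robot.read_camera('top'))
E
```

```text
bubble px 7.012738032578275 lines [np.float64(-4.968756217786908), np.float64(4.92600183516524)] -> mm -17.7723274946335 fixed -17.667323243601043
bubble px 1.2367132763110569 lines [np.float64(-5.089906972557691), np.float64(5.347726888179053)] -> mm -2.6533870925181637 fixed -3.115675091631402
```

Bubble is at about −2.6 mm, so another 0.1 rad is needed.

>>> carry_out:
  increments:
    - {"linear":[0.0005,0.0025,0],"yaw":0.05}
    - {"linear":[0.001,0.0025,0],"yaw":0.1}
    - {"linear":[0.001,0.0025,0],"yaw":0.1}
    - {"linear":[0.001,0.0025,0],"yaw":0.1}

```text
t: 10.15
tool_pos: [0.6421, -0.0305, 0.1491]
orientation: [-0.222, -2.109, 2.112]
force: [-3.7, -0.6, 10.8]
opening: 0.022
```

```bash
python3 - <<'E'
from bub import *
a=robot.read_camera('top');bub(a);crop(a,370,145,60,45,10,'pics/t8.png')
cv2.imwrite('pics/w8.png',robot.read_camera('wrist'))
goto(.6412,-.0297,.1495,-1.7)
s=robot.read_state();print(axes(s)[:,1],s['wrist_torque'],np.abs(s['dq']).max())
E
```

```text
bubble px 0.31572189569789694 lines [np.float64(-5.081452523330936), np.float64(5.178654820544802)] -> mm -0.6508722037162914 fixed -0.7954041289528204
t 10.25 pos [ 0.6421 -0.0305  0.1492] zyaw -1.781 open 0.0221 F [-3.3 -0.2 10.8] q [-0.13  0.29  1.45 -0.    1.4   1.65]
-> linear [ 0.0011 -0.0003 -0.0006] yaw -0.081
[-4.30952725e-04 -1.18582365e-03 -9.99999204e-01] [ 0.11274248  0.99038693 -0.02483724] 0.0027396623418659794
```

View pics/t8.png

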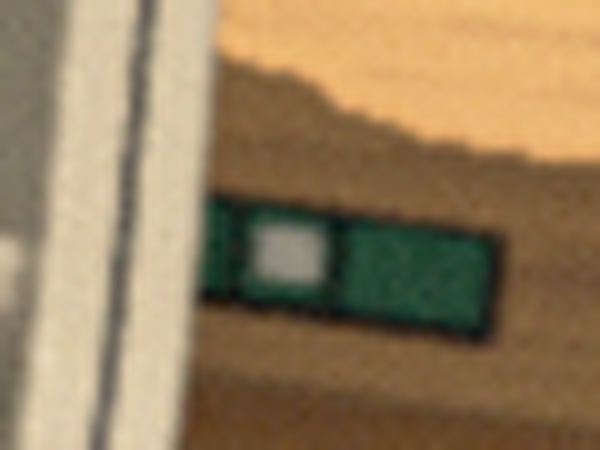

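View pics/w8.png

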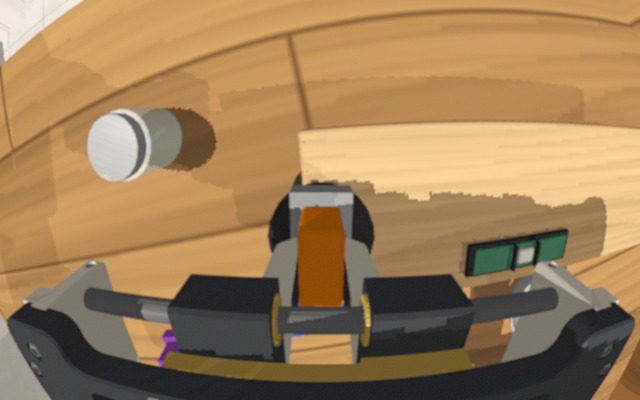

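Bubble at about −0.7 mm in the top view and between the lines in the wrist view. TCP height and force both indicate about 6.8 mm of press. One short hold with the press kept on, then I'll check and hand in.

>>> carry_out:
  increments:
    - {"linear":[0.0005,0.002,0],"yaw":0.02}
    - {"linear":[0.0005,0.002,0],"yaw":0.02}
    - {"linear":[0.0005,0.002,0],"yaw":0.02}
    - {"linear":[0.0005,0.002,0],"yaw":0.02}

```text
t: 10.75
tool_pos: [0.6421, -0.0305, 0.1492]
orientation: [-0.244, -2.099, 2.102]
force: [-5.0, 0.5, 10.7]
opening: 0.0215
```

```bash
python3 - <<'E'
from bub import *
bub(robot.read_camera('top'));bub(robot.read_camera('top'))
goto(.6412,-.0297,.1495,-1.7)
s=robot.read_state();print(axes(s)[:,1],np.abs(s['dq']).max())
if s['tool_pos'][2]<.151 and s['force'][2]>7 and s['opening']>.02: robot.close_job();print('closed')
E
```

```text
bubble px 0.2362276257472252 lines [np.float64(-5.110786244471136), np.float64(5.15615627064891)] -> mm -0.5199761573220453 fixed -0.595132714747969
bubble px 0.27878189229322403 lines [np.float64(-5.084350452895146), np.float64(5.152840644168031)] -> mm -0.5971774736307637 fixed -0.7023404813820391
t 10.85 pos [ 0.6421 -0.0305  0.1491] zyaw -1.801 open 0.0219 F [-5.3  0.9 10.5] q [-0.13  0.29  1.45 -0.    1.4   1.67]
-> linear [ 0.0011 -0.0004 -0.0006] yaw -0.101
[ 0.00113795 -0.00153881 -0.99999817] 0.0008316288802932431
the job is handed in; nothing more can be done
closed
```

I picked up the orange key, seated it on the two pegs, pressed it down and turned the foot clockwise until the bubble was centred. I handed the job in at about 10.9 s, still gripping and pressing; the interface gives no verdict.

| Last check | Reading |
|---|---|
| Bubble (top camera) | about −0.6 mm from the middle, within the 3 mm limit |
| Press (from tool height) | about 6.8 mm; the push of about 13 N agrees |
| Grip | closed on the bar at 22 mm, 50 N set |
| Arm | upright and still |

- **Side force:** about 5 N in x never went away, probably from contact between the key and the pegs or head. I estimate the key's axis is about 2 mm off the foot's, within the 5 mm limit but not measured directly.
- **Slack:** the tool turned about 0.1 rad more than the foot did, taken up as play in the sockets.
- **Other objects:** the arm made no unexpected contact, and I never touched the bowl, jar or scraper. I did not measure their positions again at the end.

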